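# Set out the wind-and-water charging demonstration

## Task

Set out the charging demonstration in this order, letting go of each thing before taking the next: the blue charge controller midway between the two model generators; the green battery straight behind it (away from the robot), 10 cm centre to centre; the yellow lamp standing on the middle of the battery's top; and the orange meter straight in front of the wind generator with the white three-blade rotor (towards the robot), also 10 cm centre to centre. Square everything up to the yellow tape, with the long sides of controller, battery and meter along the long tape (either way round), all flat or upright as they started. Leave the tape roll, the jar and the pulley where they are.

Things in the scene. Friction and masses are not known exactly. Their poses are not given: they have to be found in the camera images.
- strip: Yellow tape stuck flat on the bench, no thickness to speak of. The long tape, 400 x 24 mm, runs left-right under both generators; a short stub 12 mm wide runs from its middle 82 mm towards the far side (straight behind). Origin: middle of the long tape, on the bench, which is exactly midway between the generators. Its y axis runs along the long tape (to the robot's left), its x axis along the stub, away from the robot; z up. It may be turned up to 0.2 rad. Does not move.
- wind_gen: Wind generator model, bolted down: dark round base 72 mm across, blue motor body, white three-blade rotor on top (72 mm across, does not turn), 55 mm high. Origin: centre of its underside, on the bench. It stands over the long tape 130 mm to one side of its middle (left or right, changes); its axes are parallel to the tape's.
- water_gen: Water generator model, bolted down: dark round base 72 mm across, grey body, dark wheel with eight copper cups on top (70 mm across), 53 mm high. Origin: centre of its underside, on the bench. It stands over the long tape 130 mm from its middle, opposite the wind generator.
- controller_mid (a point): Charge controller: blue box 50 x 80 x 30 mm (x, y, z) with a black display and a white stripe on top, 0.15 kg. This point is its centre, 15 mm above its underside; z up, y along its 80 mm length. Loose, starts lying flat on the bench.
- battery_mid (a point): Battery: green block 46 x 90 x 50 mm (x, y, z) with a black band and two flush brass terminals on its flat top, 0.4 kg. This point is its centre, 25 mm above its underside; z up, y along its 90 mm length. Loose, starts upright on the bench.
- lamp_mid (a point): Lamp: upright yellow round body 38 mm across and 28 mm high with a white dome above it (30 mm across, total height 44 mm), 0.07 kg. This point is on its axis, half-way up (22 mm above its underside); z up. Grip it by its yellow part. Loose, starts upright on the bench.
- meter_mid (a point): Hand meter: orange slab 52 x 100 x 28 mm (x, y, z) with a display and a black dial on its flat top, 0.2 kg. This point is its centre, 14 mm above its underside; z up, y along its 100 mm length. Loose, starts lying face up on the bench.
- tape_roll_mid (a point): Bystander: red tape roll lying flat, 64 mm across, 24 mm high. This point is its centre, 12 mm above the bench. Loose; lies behind one of the generators.
- jar_mid (a point): Bystander: amber jar with black cap, 52 mm across, 60 mm high. This point is its centre, 30 mm above the bench. Loose; stands behind the other generator.
- pulley_mid (a point): Bystander: bare aluminium pulley lying flat, 36 mm across, 22 mm high. This point is its centre, 11 mm above the bench. Loose; lies on the robot's side of the tape's middle, about 100 mm from it.
Not all that is in view belongs to the job. Of the things shaped like the part that bears battery_mid, the green one is meant. Of the things shaped like the part that bears controller_mid, the blue one is meant.

How it is judged:
On the way, in this order (a step that is already met when the one before it is completed fails the run):
1. the controller is set down midway between the generators and let go (x of controller_mid in the frame of strip between -0.015 and 0.015 m and y of controller_mid in the frame of strip between -0.015 and 0.015 m and angle between the y axis of controller and the y axis of strip, either way round below 0.26 rad and angle between controller's own z axis and vertical below 0.12 rad and height (world z) of controller_mid between 0.01 and 0.02 m and linear speed of controller below 0.02 m/s and angular speed of controller below 0.2 rad/s and contact force between the fingers and controller below 0.1 N), for 0.2 s.
2. the battery is set down 10 cm behind the controller and let go (x of controller_mid in the frame of strip between -0.015 and 0.015 m and y of controller_mid in the frame of strip between -0.015 and 0.015 m and angle between the y axis of each of controller, battery and the y axis of strip, either way round below 0.26 rad and angle between each of controller, battery's own z axis and vertical below 0.12 rad and height (world z) of controller_mid between 0.01 and 0.02 m and horizontal distance between battery_mid and controller_mid between 0.085 and 0.115 m and x of battery_mid in the frame of strip above 0.06 m and y of battery_mid in the frame of strip between -0.025 and 0.025 m and height (world z) of battery_mid between 0.02 and 0.03 m and linear speed of battery below 0.02 m/s and angular speed of battery below 0.2 rad/s and contact force between the fingers and battery below 0.1 N), for 0.2 s.
3. the lamp stands on the battery, let go (x of controller_mid in the frame of strip between -0.015 and 0.015 m and y of controller_mid in the frame of strip between -0.015 and 0.015 m and angle between the y axis of each of controller, battery and the y axis of strip, either way round below 0.26 rad and angle between each of controller, battery, lamp's own z axis and vertical below 0.12 rad and height (world z) of controller_mid between 0.01 and 0.02 m and horizontal distance between battery_mid and controller_mid between 0.085 and 0.115 m and x of battery_mid in the frame of strip above 0.06 m and y of battery_mid in the frame of strip between -0.025 and 0.025 m and height (world z) of battery_mid between 0.02 and 0.03 m and horizontal distance between lamp_mid and battery_mid below 0.012 m and contact force between lamp and battery above 0.1 N and height (world z) of lamp_mid between 0.067 and 0.077 m and linear speed of lamp below 0.02 m/s and angular speed of lamp below 0.2 rad/s and contact force between the fingers and lamp below 0.1 N), for 0.2 s.
4. the meter lies 10 cm in front of the wind generator, let go (x of meter_mid in the frame of wind_gen between -0.115 and -0.085 m and y of meter_mid in the frame of wind_gen between -0.015 and 0.015 m and angle between the y axis of meter and the y axis of strip, either way round below 0.26 rad and angle between meter's own z axis and vertical below 0.12 rad and height (world z) of meter_mid between 0.009 and 0.019 m and linear speed of meter below 0.02 m/s and angular speed of meter below 0.2 rad/s and contact force between the fingers and meter below 0.1 N), for 0.2 s.
At the end, for the whole second after the job is handed in: Controller within 15 mm of midway, battery 85-115 mm behind it and within 25 mm of the stub line, lamp upright on it within 12 mm of its centre, meter within 15 mm of 100 mm in front of the wind generator; boxes flat, within 0.26 rad of the tape; all let go, at rest (all of step 3 and all of step 4 and linear speed of each of controller, battery below 0.02 m/s and angular speed of each of controller, battery below 0.2 rad/s and contact force between the fingers and controller below 0.1 N and contact force between the fingers and battery below 0.1 N); the robot touches nothing.
It fails at once if the tape roll is knocked more than 30 mm from its place (distance of tape_roll_mid from where it was at the start of the episode above 0.03 m).
It fails at once if the jar is knocked more than 30 mm from its place (distance of jar_mid from where it was at the start of the episode above 0.03 m).
It fails at once if the pulley is knocked more than 30 mm from its place (distance of pulley_mid from where it was at the start of the episode above 0.03 m).
It also fails if it takes over 109 s, if anything falls off the work surface, if the arm or the gripper's body presses on something with over 40 N, if the wrist force passes 120 N, or if a joint passes its speed limit or range.

## Robot

A 6-joint arm with a two-finger parallel gripper is mounted at the origin on the work surface. World frame = base frame: x ahead of the robot, y to its left, z up, the work surface at z = 0. Lengths are in m, angles in rad, forces in N, time in s.
With the tool pointing down it reaches from about 0.35 to 0.775 m from the base axis. Payload 7.3 kg.
Tool frame: the origin (TCP) lies midway between the tips of the shut fingers; the grasp point (between the pads) lies 19 mm behind it; y points along the fingers, z is the direction in which the jaws open and shut, and the axes are right-handed (so a half turn about y gives the same grasp; the last joint's range is limited). The gripper opens to 92 mm and grips with 3 to 60 N. Pads are 19 mm wide; open, the fingers measure 130 mm over their backs; the gripper's body (75 mm by 190 mm) begins 47 mm behind the grasp point.
Start: joints at [1.084, 0.342, 1.524, -0, 1.275, -0.146], TCP at [0.175, 0.495, 0.227] pointing down, gripper open.
Joint ranges: [-2.53, 2.53], [-0.77, 2.02], [0.04, 2.7], [-1, 4.14], [0.28, 2.66], [-3.11, 3.11]. Speed limits (rad/s): [2.57, 2.57, 3.14, 3.14, 3.14, 3.14].

## Interface

Orientations are given as a unit quaternion [x, y, z, w].
In Python, from bench import state, read_camera, camera_params, hand_in, look_for, outline_of, spot_point gives the robot as it stands.
- The arm moves only by the tool step_arm, never from a script. Its argument "increments" is a list of rows, each an object of numbers: "x", "y", "z": the shift along the tool's x, y, z in units of 0.1 m (1.0 is 0.1 m); "wx", "wy", "wz": the turn, a rotation vector about the tool's x, y, z in units of 30 degrees (1.0 is 30 degrees). A call has 1 to 5 rows; each row is the pose to reach, as a shift and turn from the pose measured when the call began, along the tool's axes at that moment; what a row does not reach only later rows make up. A row lasts 1/12 s, in which the tool goes at most 41.7 mm and 7.16 degrees, less where a joint would pass 70% of its speed; a pose out of reach is approached as far as the arm can. A call with a number of a shift or a turn outside -1 to 1 is refused whole. A call with a gripper value outside its range is refused whole. "grip" is the closure, from 0 (fully open) to 1 (shut), set as the call begins (left out, the last holds). The fingers move at their own pace and stop on an object; the grip force is fixed at half the most. Time passes only in rows, so rows that repeat a pose let the fingers close. It gives the time, the measured TCP pose, the force and the opening at its end, in the units of the state.
- state(): the state, without advancing time (a new reading comes with each control period).
- read_camera(name): name is "scene" or "top"; returns the picture (480x640x3 uint8, red, green, blue); there is no depth.
- camera_params(name): a dict with "mtx" (3x3 intrinsics, pixels), "world_from_camera" (4x4, takes a point from camera to world coordinates). Camera axes: x right, y down, z forward; pixel columns grow to the right and rows downward; lengths in m; the calibration is good to about 2 mm. A picture is of the moment at which its call begins. camera_params takes no time and is no camera call.
- hand_in(): hands the job in, once; it reports no verdict.
Trained networks look in the newest picture that a camera, given by its name, has taken for a name from the list of things; names that differ only in an ending like _2 or _b are one class to them, and where a whole thing is asked for, a point or a joint stands for the part that bears it (a point fixed in the world has none). Each returns a list of dicts, best first, with "p" (0 to 1); they miss things now and then, are a little off and sometimes report something else, mostly with a low value. They report only what shows in the picture. A call takes as long as a camera call. They do not tell look-alikes from the thing itself.
- look_for(camera, query): "extent" ([left, top, width, height] in pixels, round what is visible of it).
- outline_of(camera, query): "pixels" (480x640 bool, what is visible of it) and "extent" ([left, top, width, height] in pixels, round what is visible of it).
- spot_point(camera, query): "position" ([column, row] in pixels: a listed point, or the origin of a listed thing).
The state is a dict: "time": time; "qpos": joint angles; "dq": joint speeds; "joint_torque": joint torques, N m; "tcp_pos": TCP position; "eef_rot": TCP orientation; "ft_force": force on the tool from outside, world axes, zero at the start; "wrist_torque": the same for the moment, N m; "opening": opening from 0.0 (shut) to 1.0 (fully open).
Only numpy, scipy, OpenCV 4.12 (cv2) and the standard library are available. Lean on these libraries where they do the work, as an engineer would, in place of code of your own. Each camera call takes 0.05 s, during which the arm holds its last target. There are 200 camera calls.

## Working session

There is one attempt and no reset: what is moved stays moved. The work goes in short steps, Python scripts to look and compute and a tool call to move; the robot and the scene stay as the last step left them, time stands still between calls to the robot, and variables do not carry over. Pictures are saved under pics/ and viewed, about 12 in all and at most 16, crops included, and the job is handed in when it is done.

Besides the shell and the picture viewer there is one more tool, called after "Emit:" by a JSON object that holds its "api" and its "payload", one argument or row to a line. step_arm: Moves the arm, as the interface text tells. Shifts and turns lie within -1 to 1; 1 stands for 0.1 m of shift or 30 degrees of turn. Its arguments: {"type":"object","properties":{"increments":{"type":"array"},"grip":{"type":"number"}},"required":["increments"]}

```bash
mkdir -p pics; ls
python3 - <<'E'
from bench import *
import cv2,numpy as np
s=state();print(s)
for c in("top","scene"):
    im=read_camera(c);cv2.imwrite(f"pics/{c}0.png",im[:,:,::-1]);p=camera_params(c);print(c,np.round(p["mtx"],1).tolist(),np.round(p["world_from_camera"],3).tolist())
    for n in["strip","wind_gen","water_gen","controller_mid","battery_mid","lamp_mid","meter_mid","tape_roll_mid","jar_mid","pulley_mid"]:
        print(n,[(np.round(d["position"],1).tolist(),round(d["p"],2)) for d in spot_point(c,n)])
E
```

```text
pics
{'time': 0.0, 'qpos': array([ 1.08398120e+00,  3.42731637e-01,  1.52499757e+00, -9.02862467e-06,
        1.27541991e+00, -1.46021140e-01]), 'dq': array([-0.00036354, -0.00060994,  0.00044699, -0.00113872, -0.00069571,
        0.00010984]), 'joint_torque': array([ 8.71402572e-04, -4.31242096e+01, -2.44218671e+01,  7.17372377e-02,
        5.61437861e-02, -1.24230228e-04]), 'tcp_pos': array([0.175274  , 0.49444757, 0.22604714]), 'eef_rot': array([ 0.69738999, -0.12007402,  0.11973736, -0.69634215]), 'ft_force': array([ 0.54082981, -1.24836201, -0.64673201]), 'wrist_torque': array([ 0.01064495, -0.07807572,  0.00112584]), 'opening': 0.9988551099154677}
top [[508.5, 0.0, 313.8], [0.0, 508.5, 240.4], [0.0, 0.0, 1.0]] [[0.004, -0.996, 0.088, 0.412], [-1.0, -0.004, -0.001, 0.022], [0.001, -0.088, -0.996, 1.134], [0.0, 0.0, 0.0, 1.0]]
strip [([319.1, 216.2], 0.6)]
wind_gen [([257.4, 222.4], 0.61)]
water_gen [([373.9, 213.7], 0.86), ([320.3, 217.3], 0.72)]
controller_mid [([163.4, 277.5], 0.97), ([183.8, 336.8], 0.77)]
battery_mid [([174.5, 151.0], 0.93), ([174.0, 201.9], 0.61), ([372.6, 158.6], 0.28)]
lamp_mid [([484.9, 282.6], 0.75)]
meter_mid [([480.1, 196.1], 0.97)]
tape_roll_mid [([372.9, 157.7], 0.55)]
jar_mid [([255.2, 168.3], 0.84)]
pulley_mid [([324.9, 267.2], 0.46)]
scene [[467.7, 0.0, 325.6], [0.0, 467.7, 238.1], [0.0, 0.0, 1.0]] [[0.281, 0.807, -0.52, 0.959], [0.96, -0.23, 0.162, -0.155], [0.011, -0.544, -0.839, 0.788], [0.0, 0.0, 0.0, 1.0]]
strip [([348.7, 277.7], 0.91)]
wind_gen [([406.6, 256.4], 0.82)]
water_gen [([283.2, 301.9], 0.8), ([163.9, 347.9], 0.73)]
controller_mid [([477.2, 181.9], 0.91), ([430.9, 146.7], 0.73)]
battery_mid [([540.2, 299.8], 0.65), ([510.4, 241.0], 0.62)]
lamp_mid [([144.2, 253.9], 0.8)]
meter_mid [([160.2, 346.4], 0.81)]
tape_roll_mid [([298.5, 358.3], 0.55)]
jar_mid [([440.9, 294.2], 0.82), ([408.5, 254.6], 0.74)]
pulley_mid [([324.4, 228.5], 0.66)]
```

Run:
```python
import cv2,numpy as np
t=cv2.imread("pics/top0.png");cv2.imwrite("pics/top0z.png",cv2.resize(t[120:390,120:520],None,fx=2,fy=2,interpolation=2))
```

```text
(no output)
```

View pics/top0z.png

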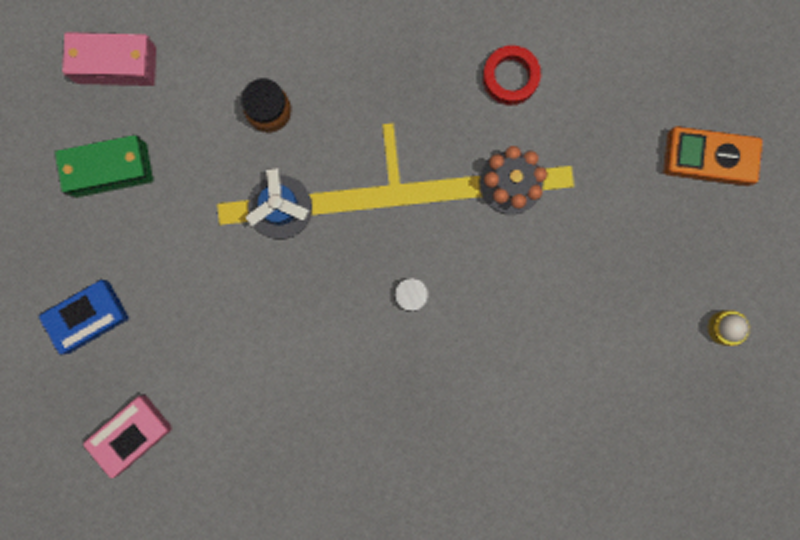

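View pics/scene0.png

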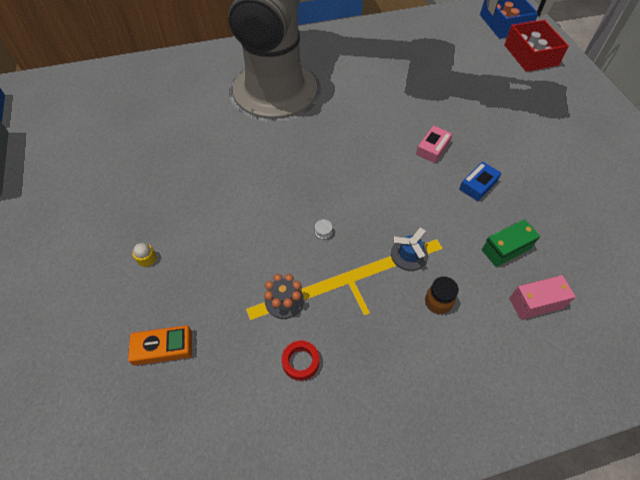

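The top crop shows the scene clearly. Full-frame top pixels:
- **Blue controller:** about (161,278).
- **Green battery:** about (171,202).
- **Pink look-alikes:** about (174,149) is battery-shaped and (183,337) is controller-shaped. The colours named in the task rule both out.
- **Other parts:** meter (477,197), lamp (485,283).
- **Fixed things:** wind generator on the left (258,222), pulley (325,267).

Next I fit the poses.

```bash
cat > h.py <<'E'
from bench import *
import cv2,numpy as np
from scipy.optimize import minimize
from scipy.spatial.transform import Rotation as R
H={"controller":((100,130),(50,80,30)),"battery":((45,85),(46,90,50)),"meter":((6,16),(52,100,28)),"lamp":None}
def proj(p,P):
    T=np.linalg.inv(P["world_from_camera"]);q=(np.c_[p,np.ones(len(p))]@T.T)[:,:3]@P["mtx"].T
    return q[:,:2]/q[:,2:]
def ground(uv,P,z):
    W=P["world_from_camera"];d=W[:3,:3]@np.linalg.inv(P["mtx"])@[*uv,1];o=W[:3,3]
    return o+d*(z-o[2])/d[2]
def place(v,pts):
    c,s=np.cos(v[2]),np.sin(v[2]);return pts@np.array([[c,s,0],[-s,c,0],[0,0,1]])+[v[0],v[1],0]
K=8
def draw(polys,hull):
    m=np.zeros((480*2,640*2),np.uint8)
    for p in polys:
        if hull:p=cv2.convexHull(p.astype(np.float32))[:,0]
        cv2.fillConvexPoly(m,np.round((p+.5)*2*16-8).astype(np.int32),255,shift=4)
    return cv2.resize(m,(640,480),interpolation=cv2.INTER_AREA)/255.
def fit(obs,polys,v0,hull=True,ign={}):
    def cost(v):
        c=0
        for P,m,k in obs:
            d=draw([proj(place(v,p),P) for p in polys],hull);w=ign.get(k,1)
            c+=(np.abs(d-m)*w).sum()/(m*w).sum()
        return c
    s=np.array([v0+np.array(e) for e in([0,0,0],[.012,0,0],[0,.012,0],[0,0,.15])])
    r=minimize(cost,v0,method="Nelder-Mead",options=dict(initial_simplex=s,xatol=1e-4,fatol=1e-5,maxiter=300))
    return r.x,r.fun/len(obs)
def box(d):
    a,b,h=np.array(d)/1000;return np.array([[x*a/2,y*b/2,z*h] for x in(-1,1) for y in(-1,1) for z in(0,1)])
def cyl(r,z0,z1):
    t=np.arange(0,6.28,.2);return np.vstack([np.c_[r*np.cos(t),r*np.sin(t),0*t+z] for z in(z0,z1)])
def colmask(im,n,uv,rad=45):
    h=cv2.cvtColor(im,cv2.COLOR_RGB2HSV);lo,hi=H[n][0]
    m=((h[...,0]>=lo)&(h[...,0]<=hi)&(h[...,1]>110)&(h[...,2]>25)).astype(np.uint8)
    w=np.zeros_like(m);cv2.circle(w,tuple(int(round(x)) for x in uv),rad,1,-1);m&=w
    n_,l,st,_=cv2.connectedComponentsWithStats(m);m=(l==1+np.argmax(st[1:,4])).astype(np.uint8)
    c=np.vstack(cv2.findContours(m,0,2)[0]);cv2.fillConvexPoly(m,cv2.convexHull(c),1);return m.astype(float)
def plan(tgt,yaw,grip=None):
    """remaining shift in tool units and turn wy for jaw (tool z) world direction yaw mod pi"""
    s=state();r=R.from_quat(s["eef_rot"]);M=r.as_matrix()
    e=M.T@(np.array(tgt)-s["tcp_pos"])/.1
    cur=np.arctan2(M[1,2],M[0,2]);d=(yaw-cur+np.pi/2)%np.pi-np.pi/2
    print("tcp",np.round(s["tcp_pos"],4),"jaw",round(cur,3),"shift x,y,z",np.round(e,2),"wy",round(-np.degrees(d)/30,2),"tilt down",np.round(M[:,1],3),"t",round(s["time"],2),"q6",round(s["qpos"][5],2))
    a=-(-d) ; M2=R.from_rotvec([0,0,d]).as_matrix()@M
    print(" after turn: shift",np.round(M2.T@(np.array(tgt)-s["tcp_pos"])/.1,2))
E
python3 - <<'E'
from h import *
ims={c:cv2.imread(f"pics/{c}0.png")[:,:,::-1].copy() for c in("top","scene")};Ps={c:camera_params(c) for c in ims}
uv={"controller":[(161,278),(481,181)],"battery":[(171,202),(511,243)],"meter":[(477,197),(160,345)]}
for n,(a,b) in uv.items():
    for cs in(("top",),("scene",),("top","scene")):
        obs=[(Ps[c],colmask(ims[c],n,(a,b)[c=="scene"]),c) for c in cs]
        p0=ground(a,Ps["top"],.02)
        best=min((fit(obs,[box(H[n][1])],np.array([p0[0],p0[1],y])) for y in(-.6,0,.6)),key=lambda r:r[1])
        print(n,cs,np.round(best[0],4),round(best[1],3))
# strip
st=[np.array(q)/1000. for q in([[-12,-200,0],[12,-200,0],[12,200,0],[-12,200,0]],[[12,-6,0],[82,-6,0],[82,6,0],[12,6,0]])]
sc=ground((319,216),Ps["top"],0);pt=proj
for cs in(("top",),("scene",),("top","scene")):
    obs=[];ign={}
    for c in cs:
        h=cv2.cvtColor(ims[c],cv2.COLOR_RGB2HSV);m=((abs(h[...,0].astype(int)-25)<6)&(h[...,1]>120)&(h[...,2]>90)).astype(np.uint8)
        l=proj(np.array([sc]),Ps[c])[0];w=np.zeros((480,640),np.uint8);cv2.circle(w,tuple(l.astype(int)),118,1,-1);m=m*w
        g=np.ones((480,640),np.uint8)
        for u in(((257,222),(373,213)) if c=="top" else((408,250),(283,295))):cv2.circle(g,u,24,0,-1)
        obs.append((Ps[c],m.astype(float),c));ign[c]=g
    v,f=fit(obs,st,np.array([sc[0],sc[1],.08]),False,ign);print("strip",cs,np.round(v,4),round(f,3))
lam=[np.vstack([cyl(.019,0,.028),cyl(.013,.036,.036),cyl(.015,.028,.03),[[0,0,.044]]])]
obs=[]
for c in("top","scene"):
    d=outline_of(c,"lamp_mid")[0];print(d["extent"],d["p"]);obs.append((Ps[c],d["pixels"].astype(float),c))
for o in([obs[0]],[obs[1]],obs):
    p0=ground((485,283),Ps["top"],.02);v,f=fit(o,lam,np.array([p0[0],p0[1],0]));print("lamp",np.round(v[:2],4),round(f,3))
for n,u,z in(("jar",(255.2,168.3),.03),("roll",(373,157.7),.012),("pulley",(324.9,267.2),.011),("wind",(259,222),0),("water",(376,214),0),("pinkb",(174,149),.05),("pinkc",(183,337),.03)):print(n,np.round(ground(u,Ps["top"],z),3))
E
```

```text
controller ('top',) [0.4264 0.3548 0.523 ] 0.053
controller ('scene',) [0.4299 0.3536 0.5633] 0.077
controller ('top', 'scene') [0.4272 0.3548 0.5377] 0.078
battery ('top',) [0.592  0.3338 0.1849] 0.07
battery ('scene',) [0.5942 0.3338 0.2385] 0.053
battery ('top', 'scene') [0.593  0.3338 0.226 ] 0.073
meter ('top',) [ 0.6085 -0.3396 -0.1265] 0.053
meter ('scene',) [ 0.6103 -0.3394 -0.1582] 0.076
meter ('top', 'scene') [ 0.6092 -0.3391 -0.1405] 0.071
strip ('top',) [0.5651 0.0132 0.1105] 0.061
strip ('scene',) [0.567  0.0132 0.1119] 0.053
strip ('top', 'scene') [0.5663 0.0131 0.1112] 0.083
[473.7, 273.7, 17.3, 20.5] 0.82
[133.0, 243.5, 21.6, 24.5] 0.55
lamp [ 0.4177 -0.3511] 0.084
lamp [ 0.4199 -0.3528] 0.061
lamp [ 0.4182 -0.3522] 0.102
jar [0.669 0.151 0.03 ]
roll [ 0.699 -0.111  0.012]
pulley [ 0.452 -0.004  0.011]
wind [0.554 0.144 0.   ]
water [ 0.573 -0.119  0.   ]
pinkb [0.706 0.326 0.05 ]
pinkc [0.301 0.3   0.03 ]
```

```bash
python3 -c "
from h import *
plan((.4268,.3548,.1),.53)"
```

```text
tcp [0.1754 0.4948 0.2267] jaw 1.23 shift x,y,z [ 2.84  1.27 -0.48] wy 1.34 tilt down [ 0.  0. -1.] t 1.2 q6 -0.15
 after turn: shift [2.48 1.27 1.46]
```

Emit:
{"api": "step_arm", "payload": {
  "increments": [
    {"x": 0.95, "y": 0.4, "z": -0.16, "wy": 0.9},
    {"x": 0.95, "y": 0.4, "z": -0.16, "wy": 0.9},
    {"x": 0.95, "y": 0.4, "z": -0.16, "wy": 0.9},
    {"x": 0.95, "y": 0.4, "z": -0.16, "wy": 0.9}
  ],
  "grip": 0.2
}}

```text
invalid input at $.increments[0]: expected keys x, y, z, wx, wy, wz
```

```bash
python3 -c "
from h import *
plan((.4268,.3548,.1),.53)"
```

```text
tcp [0.1754 0.4948 0.2267] jaw 1.23 shift x,y,z [ 2.84  1.27 -0.48] wy 1.34 tilt down [ 0.  0. -1.] t 1.2 q6 -0.15
 after turn: shift [2.48 1.27 1.46]
```

Emit:
{"api": "step_arm", "payload": {
  "increments": [
    {"x": 0.95, "y": 0.4, "z": -0.16, "wx": 0, "wy": 0.9, "wz": 0},
    {"x": 0.95, "y": 0.4, "z": -0.16, "wx": 0, "wy": 0.9, "wz": 0},
    {"x": 0.95, "y": 0.4, "z": -0.16, "wx": 0, "wy": 0.9, "wz": 0},
    {"x": 0.95, "y": 0.4, "z": -0.16, "wx": 0, "wy": 0.9, "wz": 0},
    {"x": 0.95, "y": 0.4, "z": -0.16, "wx": 0, "wy": 0.9, "wz": 0}
  ],
  "grip": 0.2
}}

```text
time: 1.62
tcp_pos: [0.2606, 0.4472, 0.1861]
eef_rot: [0.649, -0.281, 0.281, -0.648]
ft_force: [0.1, -0.2, 0.1]
opening: 0.803
```

```bash
python3 -c "
from h import *
plan((.4268,.3548,.1),.53);print(state()['opening'])"
```

```text
tcp [0.2606 0.4472 0.1861] jaw 0.753 shift x,y,z [1.81 0.86 0.58] wy 0.43 tilt down [-0.001 -0.001 -1.   ] t 1.62 q6 0.14
 after turn: shift [1.64 0.86 0.97]
0.8026137104331265
```

Emit:
{"api": "step_arm", "payload": {
  "increments": [
    {"x": 0.9, "y": 0.43, "z": 0.29, "wx": 0, "wy": 0.43, "wz": 0},
    {"x": 0.9, "y": 0.43, "z": 0.29, "wx": 0, "wy": 0.43, "wz": 0},
    {"x": 0.9, "y": 0.43, "z": 0.29, "wx": 0, "wy": 0.43, "wz": 0},
    {"x": 0.9, "y": 0.43, "z": 0.29, "wx": 0, "wy": 0.43, "wz": 0}
  ]
}}

```text
time: 1.95
tcp_pos: [0.3453, 0.3994, 0.1414]
eef_rot: [0.614, -0.352, 0.352, -0.612]
ft_force: [-0.1, 0.5, -0.2]
opening: 0.799
```

Emit:
{"api": "step_arm", "payload": {
  "increments": [
    {"x": 0.82, "y": 0.43, "z": 0.48, "wx": 0, "wy": 0, "wz": 0},
    {"x": 0.82, "y": 0.43, "z": 0.48, "wx": 0, "wy": 0, "wz": 0},
    {"x": 0.82, "y": 0.43, "z": 0.48, "wx": 0, "wy": 0, "wz": 0},
    {"x": 0.82, "y": 0.43, "z": 0.48, "wx": 0, "wy": 0, "wz": 0}
  ]
}}

```text
time: 2.28
tcp_pos: [0.43, 0.3511, 0.0969]
eef_rot: [0.615, -0.352, 0.352, -0.611]
ft_force: [-0.9, -1.1, 0.2]
opening: 0.797
```

```bash
python3 -c "
from h import *
plan((.4268,.3548,.005),.53)"
```

```text
tcp [0.43   0.3511 0.0969] jaw 0.529 shift x,y,z [-0.05  0.92 -0.  ] wy -0.0 tilt down [-0.003 -0.004 -1.   ] t 2.28 q6 0.02
 after turn: shift [-0.05  0.92 -0.  ]
```

Emit:
{"api": "step_arm", "payload": {
  "increments": [
    {"x": -0.05, "y": 0.4, "z": 0, "wx": 0, "wy": 0, "wz": 0},
    {"x": -0.05, "y": 0.7, "z": 0, "wx": 0, "wy": 0, "wz": 0},
    {"x": -0.05, "y": 0.92, "z": 0, "wx": 0, "wy": 0, "wz": 0},
    {"x": -0.05, "y": 0.92, "z": 0, "wx": 0, "wy": 0, "wz": 0}
  ]
}}

```text
time: 2.62
tcp_pos: [0.4249, 0.3555, 0.0024]
eef_rot: [0.617, -0.352, 0.35, -0.611]
ft_force: [-0.4, -0.2, 0.6]
opening: 0.8
```

Emit:
{"api": "step_arm", "payload": {
  "increments": [
    {"x": 0, "y": 0, "z": 0, "wx": 0, "wy": 0, "wz": 0},
    {"x": 0, "y": 0, "z": 0, "wx": 0, "wy": 0, "wz": 0},
    {"x": 0, "y": 0, "z": 0, "wx": 0, "wy": 0, "wz": 0},
    {"x": 0, "y": 0, "z": 0, "wx": 0, "wy": 0, "wz": 0},
    {"x": 0, "y": 0, "z": 0, "wx": 0, "wy": 0, "wz": 0}
  ],
  "grip": 1
}}

```text
time: 3.03
tcp_pos: [0.4254, 0.3562, 0.0038]
eef_rot: [0.616, -0.351, 0.35, -0.612]
ft_force: [-1.8, 0.7, 5.8]
opening: 0.547
```

Emit:
{"api": "step_arm", "payload": {
  "increments": [
    {"x": 0, "y": 0, "z": 0, "wx": 0, "wy": 0, "wz": 0},
    {"x": 0, "y": 0, "z": 0, "wx": 0, "wy": 0, "wz": 0}
  ]
}}

```text
time: 3.2
tcp_pos: [0.4256, 0.3563, 0.0044]
eef_rot: [0.616, -0.351, 0.35, -0.612]
ft_force: [0.2, 0.8, -0.9]
opening: 0.544
```

Emit:
{"api": "step_arm", "payload": {
  "increments": [
    {"x": 0, "y": -0.4, "z": 0, "wx": 0, "wy": 0, "wz": 0},
    {"x": 0, "y": -0.7, "z": 0, "wx": 0, "wy": 0, "wz": 0},
    {"x": 0, "y": -0.95, "z": 0, "wx": 0, "wy": 0, "wz": 0},
    {"x": 0, "y": -0.95, "z": 0, "wx": 0, "wy": 0, "wz": 0}
  ]
}}

```text
time: 3.53
tcp_pos: [0.4285, 0.3582, 0.1045]
eef_rot: [-0.613, 0.35, -0.352, 0.615]
ft_force: [1.2, 1.1, -0.9]
opening: 0.541
```

```bash
python3 -c "
from h import *
plan((.566,.013,.1),.111);print(state()['opening'])"
```

```text
tcp [0.4285 0.3582 0.1045] jaw 0.533 shift x,y,z [ 3.67  0.05 -0.57] wy 0.81 tilt down [ 0.004  0.001 -1.   ] t 3.53 q6 0.03
 after turn: shift [3.58 0.05 0.98]
0.540784684739836
```

Emit:
{"api": "step_arm", "payload": {
  "increments": [
    {"x": 0.9, "y": 0, "z": -0.14, "wx": 0, "wy": 0.81, "wz": 0},
    {"x": 0.9, "y": 0, "z": -0.14, "wx": 0, "wy": 0.81, "wz": 0},
    {"x": 0.9, "y": 0, "z": -0.14, "wx": 0, "wy": 0.81, "wz": 0},
    {"x": 0.9, "y": 0, "z": -0.14, "wx": 0, "wy": 0.81, "wz": 0},
    {"x": 0.9, "y": 0, "z": -0.14, "wx": 0, "wy": 0.81, "wz": 0}
  ]
}}

```text
time: 3.95
tcp_pos: [0.4622, 0.2723, 0.1039]
eef_rot: [-0.525, 0.472, -0.474, 0.526]
ft_force: [-0.1, 0.7, -1.2]
opening: 0.54
```

Emit:
{"api": "step_arm", "payload": {
  "increments": [
    {"x": 0.89, "y": 0, "z": 0.24, "wx": 0, "wy": 0, "wz": 0},
    {"x": 0.89, "y": 0, "z": 0.24, "wx": 0, "wy": 0, "wz": 0},
    {"x": 0.89, "y": 0, "z": 0.24, "wx": 0, "wy": 0, "wz": 0}
  ]
}}

```text
time: 4.2
tcp_pos: [0.4965, 0.1827, 0.1033]
eef_rot: [-0.525, 0.472, -0.474, 0.526]
ft_force: [0.0, -0.7, -0.7]
opening: 0.544
```

Emit:
{"api": "step_arm", "payload": {
  "increments": [
    {"x": 0.89, "y": 0, "z": 0.24, "wx": 0, "wy": 0, "wz": 0},
    {"x": 0.89, "y": 0, "z": 0.24, "wx": 0, "wy": 0, "wz": 0},
    {"x": 0.89, "y": 0, "z": 0.24, "wx": 0, "wy": 0, "wz": 0}
  ]
}}

```text
time: 4.45
tcp_pos: [0.5312, 0.0929, 0.1031]
eef_rot: [-0.526, 0.471, -0.475, 0.526]
ft_force: [0.6, 0.5, -1.5]
opening: 0.542
```

Emit:
{"api": "step_arm", "payload": {
  "increments": [
    {"x": 0.8, "y": 0, "z": 0.22, "wx": 0, "wy": 0, "wz": 0},
    {"x": 0.8, "y": 0, "z": 0.22, "wx": 0, "wy": 0, "wz": 0},
    {"x": 0.8, "y": 0, "z": 0.22, "wx": 0, "wy": 0, "wz": 0},
    {"x": 0.8, "y": 0, "z": 0.22, "wx": 0, "wy": 0, "wz": 0}
  ]
}}

```text
time: 4.78
tcp_pos: [0.5619, 0.014, 0.1028]
eef_rot: [0.525, -0.472, 0.475, -0.525]
ft_force: [0.2, -0.0, -1.7]
opening: 0.538
```

```bash
python3 -c "
from h import *
plan((.566,.013,.0045),.111);print(state()['opening'])"
```

```text
tcp [0.5619 0.014  0.1028] jaw 0.103 shift x,y,z [0.01 0.98 0.04] wy -0.01 tilt down [ 0.003 -0.003 -1.   ] t 4.78 q6 -0.21
 after turn: shift [0.01 0.98 0.04]
0.5381947883429292
```

Emit:
{"api": "step_arm", "payload": {
  "increments": [
    {"x": 0, "y": 0.3, "z": 0.04, "wx": 0, "wy": 0, "wz": 0},
    {"x": 0.01, "y": 0.6, "z": 0.04, "wx": 0, "wy": 0, "wz": 0},
    {"x": 0.01, "y": 0.85, "z": 0.04, "wx": 0, "wy": 0, "wz": 0},
    {"x": 0.01, "y": 0.97, "z": 0.04, "wx": 0, "wy": 0, "wz": 0},
    {"x": 0.01, "y": 0.97, "z": 0.04, "wx": 0, "wy": 0, "wz": 0}
  ]
}}

```text
time: 5.2
tcp_pos: [0.564, 0.0153, 0.0032]
eef_rot: [0.527, -0.473, 0.473, -0.525]
ft_force: [0.5, 0.4, -1.5]
opening: 0.542
```

Emit:
{"api": "step_arm", "payload": {
  "increments": [
    {"x": 0, "y": 0, "z": 0, "wx": 0, "wy": 0, "wz": 0},
    {"x": 0, "y": 0, "z": 0, "wx": 0, "wy": 0, "wz": 0},
    {"x": 0, "y": 0, "z": 0, "wx": 0, "wy": 0, "wz": 0}
  ]
}}

```text
time: 5.45
tcp_pos: [0.5637, 0.0164, 0.0034]
eef_rot: [0.527, -0.473, 0.472, -0.525]
ft_force: [-0.2, 0.9, -1.7]
opening: 0.544
```

Emit:
{"api": "step_arm", "payload": {
  "increments": [
    {"x": 0, "y": 0, "z": 0, "wx": 0, "wy": 0, "wz": 0},
    {"x": 0, "y": 0, "z": 0, "wx": 0, "wy": 0, "wz": 0},
    {"x": 0, "y": 0, "z": 0, "wx": 0, "wy": 0, "wz": 0},
    {"x": 0, "y": 0, "z": 0, "wx": 0, "wy": 0, "wz": 0},
    {"x": 0, "y": 0, "z": 0, "wx": 0, "wy": 0, "wz": 0}
  ],
  "grip": 0.28
}}

```text
time: 5.87
tcp_pos: [0.5639, 0.0163, 0.0036]
eef_rot: [0.527, -0.473, 0.472, -0.525]
ft_force: [0.3, 0.4, 0.1]
opening: 0.715
```

Emit:
{"api": "step_arm", "payload": {
  "increments": [
    {"x": 0, "y": -0.3, "z": 0, "wx": 0, "wy": 0, "wz": 0},
    {"x": 0, "y": -0.6, "z": 0, "wx": 0, "wy": 0, "wz": 0},
    {"x": 0, "y": -1.0, "z": 0, "wx": 0, "wy": 0, "wz": 0},
    {"x": 0, "y": -1.0, "z": 0, "wx": 0, "wy": 0, "wz": 0}
  ]
}}

```text
time: 6.2
tcp_pos: [0.5682, 0.0161, 0.1108]
eef_rot: [-0.524, 0.469, -0.476, 0.528]
ft_force: [1.2, -0.1, 0.3]
opening: 0.719
```

```bash
python3 -c "
from h import *
plan((.593,.334,.14),.21)"
```

```text
tcp [0.5682 0.0161 0.1108] jaw 0.107 shift x,y,z [-3.13 -0.3   0.59] wy -0.2 tilt down [ 0.01  -0.003 -1.   ] t 6.2 q6 -0.21
 after turn: shift [-3.06 -0.3   0.91]
```

Emit:
{"api": "step_arm", "payload": {
  "increments": [
    {"x": -0.78, "y": -0.3, "z": 0.15, "wx": 0, "wy": -0.2, "wz": 0},
    {"x": -0.78, "y": -0.3, "z": 0.15, "wx": 0, "wy": -0.2, "wz": 0},
    {"x": -0.78, "y": -0.3, "z": 0.15, "wx": 0, "wy": -0.2, "wz": 0}
  ]
}}

```text
time: 6.45
tcp_pos: [0.5764, 0.1, 0.1442]
eef_rot: [-0.547, 0.439, -0.448, 0.554]
ft_force: [-0.4, -1.3, -0.4]
opening: 0.719
```

Emit:
{"api": "step_arm", "payload": {
  "increments": [
    {"x": -0.97, "y": 0, "z": 0.28, "wx": 0, "wy": 0, "wz": 0},
    {"x": -0.97, "y": 0, "z": 0.28, "wx": 0, "wy": 0, "wz": 0},
    {"x": -0.97, "y": 0, "z": 0.28, "wx": 0, "wy": 0, "wz": 0}
  ]
}}

```text
time: 6.7
tcp_pos: [0.5831, 0.2042, 0.1444]
eef_rot: [-0.547, 0.438, -0.448, 0.555]
ft_force: [-1.2, -0.6, -0.4]
opening: 0.722
```

Emit:
{"api": "step_arm", "payload": {
  "increments": [
    {"x": -0.97, "y": 0, "z": 0.28, "wx": 0, "wy": 0, "wz": 0},
    {"x": -0.97, "y": 0, "z": 0.28, "wx": 0, "wy": 0, "wz": 0},
    {"x": -0.97, "y": 0, "z": 0.28, "wx": 0, "wy": 0, "wz": 0}
  ]
}}

```text
time: 6.95
tcp_pos: [0.5892, 0.309, 0.1444]
eef_rot: [-0.546, 0.438, -0.447, 0.556]
ft_force: [-0.5, -0.6, 0.1]
opening: 0.722
```

```bash
cat > chk.py <<'E'
from h import *
import sys
n,x,y,tag,zb=sys.argv[1],float(sys.argv[2]),float(sys.argv[3]),sys.argv[4],0.
for c in("top","scene"):
    im=read_camera(c);P=camera_params(c)
    cv2.imwrite(f"pics/{c}{tag}.png",im[:,:,::-1])
    try:
        obs=[(P,colmask(im,n,proj(np.array([[x,y,.02]]),P)[0],40),c)]
        v,f=fit(obs,[box(H[n][1])],np.array([x,y,.11]));d=v[:2]-[.566,.013];a=.111
        print(c,n,np.round(v,4),round(f,3),"strip frame",np.round([d@[np.cos(a),np.sin(a)],d@[-np.sin(a),np.cos(a)]],4))
    except Exception as e:print(c,e)
E
python3 chk.py controller .564 .016 1; python3 -c "
from h import *
plan((.593,.334,.14),.21);plan((.593,.334,.02),.21)"
```

```text
top controller [0.5646 0.0137 0.0978] 0.052 strip frame [-0.0013  0.0009]
scene controller [0.5665 0.0136 0.1036] 0.076 strip frame [0.0006 0.0005]
tcp [0.589  0.3086 0.1439] jaw 0.22 shift x,y,z [-0.24  0.04  0.09] wy 0.02 tilt down [ 0.018  0.002 -1.   ] t 7.05 q6 0.15
 after turn: shift [-0.24  0.04  0.09]
tcp [0.589  0.3086 0.1439] jaw 0.22 shift x,y,z [-0.24  1.24  0.07] wy 0.02 tilt down [ 0.018  0.002 -1.   ] t 7.05 q6 0.15
 after turn: shift [-0.24  1.24  0.07]
```

Emit:
{"api": "step_arm", "payload": {
  "increments": [
    {"x": -0.24, "y": 0.5, "z": 0.08, "wx": -0.034, "wy": 0.02, "wz": 0},
    {"x": -0.24, "y": 0.5, "z": 0.08, "wx": -0.034, "wy": 0.02, "wz": 0},
    {"x": -0.24, "y": 0.5, "z": 0.08, "wx": -0.034, "wy": 0.02, "wz": 0},
    {"x": -0.24, "y": 0.5, "z": 0.08, "wx": -0.034, "wy": 0.02, "wz": 0}
  ]
}}

```text
time: 7.38
tcp_pos: [0.5919, 0.3327, 0.0927]
eef_rot: [0.551, -0.445, 0.445, -0.548]
ft_force: [0.1, -0.4, 0.7]
opening: 0.723
```

```bash
sed -i 's/    a=-(-d) ;/    print(" level: wx",round(-np.degrees(np.arcsin(-M[2,2]))\/30,3),"wz",round(np.degrees(np.arcsin(-M[2,0]))\/30,3));/' h.py; python3 -c "
from h import *
plan((.593,.334,.012),.21)"
```

```text
tcp [0.5919 0.3327 0.0927] jaw 0.209 shift x,y,z [-0.01  0.81  0.02] wy -0.0 tilt down [-0.002 -0.004 -1.   ] t 7.38 q6 0.19
 level: wx -0.005 wz -0.006
 after turn: shift [-0.01  0.81  0.02]
```

Emit:
{"api": "step_arm", "payload": {
  "increments": [
    {"x": -0.01, "y": 0.4, "z": 0.02, "wx": 0, "wy": 0, "wz": 0},
    {"x": -0.01, "y": 0.65, "z": 0.02, "wx": 0, "wy": 0, "wz": 0},
    {"x": -0.01, "y": 0.81, "z": 0.02, "wx": 0, "wy": 0, "wz": 0},
    {"x": -0.01, "y": 0.81, "z": 0.02, "wx": 0, "wy": 0, "wz": 0}
  ]
}}

```text
time: 7.72
tcp_pos: [0.5921, 0.3315, 0.0092]
eef_rot: [0.552, -0.446, 0.445, -0.546]
ft_force: [-1.5, -0.7, -0.3]
opening: 0.72
```

Emit:
{"api": "step_arm", "payload": {
  "increments": [
    {"x": 0, "y": 0, "z": 0, "wx": 0, "wy": 0, "wz": 0},
    {"x": 0, "y": 0, "z": 0, "wx": 0, "wy": 0, "wz": 0},
    {"x": 0, "y": 0, "z": 0, "wx": 0, "wy": 0, "wz": 0},
    {"x": 0, "y": 0, "z": 0, "wx": 0, "wy": 0, "wz": 0},
    {"x": 0, "y": 0, "z": 0, "wx": 0, "wy": 0, "wz": 0}
  ],
  "grip": 1
}}

```text
time: 8.13
tcp_pos: [0.5931, 0.3316, 0.0114]
eef_rot: [0.552, -0.445, 0.446, -0.547]
ft_force: [-1.2, -3.2, 6.8]
opening: 0.502
```

Emit:
{"api": "step_arm", "payload": {
  "increments": [
    {"x": 0, "y": 0, "z": 0, "wx": 0, "wy": 0, "wz": 0},
    {"x": 0, "y": 0, "z": 0, "wx": 0, "wy": 0, "wz": 0},
    {"x": 0, "y": 0, "z": 0, "wx": 0, "wy": 0, "wz": 0}
  ]
}}

```text
time: 8.38
tcp_pos: [0.593, 0.3317, 0.0115]
eef_rot: [0.552, -0.445, 0.445, -0.547]
ft_force: [-0.4, -0.7, -1.9]
opening: 0.496
```

Emit:
{"api": "step_arm", "payload": {
  "increments": [
    {"x": 0, "y": -0.4, "z": 0, "wx": 0, "wy": 0, "wz": 0},
    {"x": 0, "y": -0.8, "z": 0, "wx": 0, "wy": 0, "wz": 0},
    {"x": 0, "y": -1.0, "z": 0, "wx": 0, "wy": 0, "wz": 0},
    {"x": 0, "y": -1.0, "z": 0, "wx": 0, "wy": 0, "wz": 0}
  ]
}}

```text
time: 8.72
tcp_pos: [0.5962, 0.3336, 0.1175]
eef_rot: [-0.548, 0.443, -0.447, 0.55]
ft_force: [1.0, 0.8, -2.6]
opening: 0.501
```

```bash
sed -i 's/-np.degrees(np.arcsin(-M\[2,2\]))/-np.degrees(np.arcsin(M[2,2]))/; s/np.arcsin(-M\[2,0\])/np.arcsin(M[2,0])/' h.py; python3 -c "
from h import *
plan((.6654,.0241,.14),.111)"
```

```text
tcp [0.5962 0.3336 0.1175] jaw 0.208 shift x,y,z [ 3.17 -0.22  0.04] wy 0.19 tilt down [ 0.006 -0.001 -1.   ] t 8.72 q6 0.19
 level: wx -0.01 wz 0.005
 after turn: shift [ 3.15 -0.22  0.35]
```

Emit:
{"api": "step_arm", "payload": {
  "increments": [
    {"x": 0.79, "y": -0.22, "z": 0.01, "wx": -0.01, "wy": 0.19, "wz": 0.005},
    {"x": 0.79, "y": -0.22, "z": 0.01, "wx": -0.01, "wy": 0.19, "wz": 0.005},
    {"x": 0.79, "y": -0.22, "z": 0.01, "wx": -0.01, "wy": 0.19, "wz": 0.005}
  ]
}}

```text
time: 8.97
tcp_pos: [0.6159, 0.2502, 0.1407]
eef_rot: [0.525, -0.472, 0.475, -0.525]
ft_force: [1.6, 0.1, -3.2]
opening: 0.499
```

Emit:
{"api": "step_arm", "payload": {
  "increments": [
    {"x": 0.79, "y": 0, "z": 0.09, "wx": 0, "wy": 0, "wz": 0},
    {"x": 0.79, "y": 0, "z": 0.09, "wx": 0, "wy": 0, "wz": 0},
    {"x": 0.79, "y": 0, "z": 0.09, "wx": 0, "wy": 0, "wz": 0}
  ]
}}

```text
time: 9.22
tcp_pos: [0.634, 0.1656, 0.1389]
eef_rot: [0.526, -0.473, 0.476, -0.523]
ft_force: [0.5, 0.1, -3.8]
opening: 0.501
```

Emit:
{"api": "step_arm", "payload": {
  "increments": [
    {"x": 0.79, "y": 0, "z": 0.09, "wx": 0, "wy": 0, "wz": 0},
    {"x": 0.79, "y": 0, "z": 0.09, "wx": 0, "wy": 0, "wz": 0},
    {"x": 0.79, "y": 0, "z": 0.09, "wx": 0, "wy": 0, "wz": 0}
  ]
}}

```text
time: 9.47
tcp_pos: [0.6513, 0.0808, 0.1372]
eef_rot: [0.526, -0.474, 0.478, -0.52]
ft_force: [-0.5, -0.8, -2.8]
opening: 0.495
```

Emit:
{"api": "step_arm", "payload": {
  "increments": [
    {"x": 0.75, "y": 0, "z": 0.08, "wx": 0, "wy": 0, "wz": 0},
    {"x": 0.75, "y": 0, "z": 0.08, "wx": 0, "wy": 0, "wz": 0},
    {"x": 0.75, "y": 0, "z": 0.08, "wx": 0, "wy": 0, "wz": 0},
    {"x": 0.75, "y": 0, "z": 0.08, "wx": 0, "wy": 0, "wz": 0}
  ]
}}

```text
time: 9.8
tcp_pos: [0.6659, 0.0046, 0.1358]
eef_rot: [0.526, -0.476, 0.478, -0.518]
ft_force: [-0.0, 0.3, -3.1]
opening: 0.502
```

```bash
python3 -c "
from h import *
plan((.6654,.022,.05),.111)"
```

```text
tcp [0.6659 0.0046 0.1358] jaw 0.09 shift x,y,z [-0.18  0.86  0.02] wy -0.04 tilt down [-0.004 -0.01  -1.   ] t 9.8 q6 -0.19
 level: wx 0.01 wz 0.018
 after turn: shift [-0.18  0.86  0.02]
```

Emit:
{"api": "step_arm", "payload": {
  "increments": [
    {"x": -0.18, "y": 0.3, "z": 0.02, "wx": 0.01, "wy": -0.04, "wz": 0.018},
    {"x": -0.18, "y": 0.5, "z": 0.02, "wx": 0.01, "wy": -0.04, "wz": 0.018},
    {"x": -0.18, "y": 0.86, "z": 0.02, "wx": 0.01, "wy": -0.04, "wz": 0.018},
    {"x": -0.18, "y": 0.86, "z": 0.02, "wx": 0.01, "wy": -0.04, "wz": 0.018},
    {"x": -0.18, "y": 0.86, "z": 0.02, "wx": 0.01, "wy": -0.04, "wz": 0.018}
  ]
}}

```text
time: 10.22
tcp_pos: [0.6637, 0.0233, 0.047]
eef_rot: [0.529, -0.473, 0.469, -0.526]
ft_force: [1.3, 0.3, -2.6]
opening: 0.499
```

```bash
python3 -c "
from h import *
plan((.6654,.022,.012),.111)"
```

```text
tcp [0.6637 0.0233 0.047 ] jaw 0.112 shift x,y,z [0.02 0.35 0.02] wy 0.0 tilt down [-0.007  0.001 -1.   ] t 10.22 q6 -0.19
 level: wx 0.013 wz -0.003
 after turn: shift [0.02 0.35 0.02]
```

Emit:
{"api": "step_arm", "payload": {
  "increments": [
    {"x": 0.02, "y": 0.15, "z": 0.02, "wx": 0.013, "wy": 0, "wz": 0},
    {"x": 0.02, "y": 0.27, "z": 0.02, "wx": 0.013, "wy": 0, "wz": 0},
    {"x": 0.02, "y": 0.35, "z": 0.02, "wx": 0.013, "wy": 0, "wz": 0},
    {"x": 0.02, "y": 0.35, "z": 0.02, "wx": 0.013, "wy": 0, "wz": 0},
    {"x": 0.02, "y": 0.35, "z": 0.02, "wx": 0.013, "wy": 0, "wz": 0}
  ]
}}

```text
time: 10.63
tcp_pos: [0.6659, 0.0217, 0.0127]
eef_rot: [-0.527, 0.471, -0.471, 0.528]
ft_force: [0.8, 0.1, -3.7]
opening: 0.501
```

Emit:
{"api": "step_arm", "payload": {
  "increments": [
    {"x": 0, "y": 0, "z": 0, "wx": 0, "wy": 0, "wz": 0},
    {"x": 0, "y": 0, "z": 0, "wx": 0, "wy": 0, "wz": 0},
    {"x": 0, "y": 0, "z": 0, "wx": 0, "wy": 0, "wz": 0},
    {"x": 0, "y": 0, "z": 0, "wx": 0, "wy": 0, "wz": 0},
    {"x": 0, "y": 0, "z": 0, "wx": 0, "wy": 0, "wz": 0}
  ],
  "grip": 0.3
}}

```text
time: 11.05
tcp_pos: [0.6662, 0.0216, 0.0132]
eef_rot: [-0.527, 0.471, -0.471, 0.528]
ft_force: [0.0, 0.1, 1.1]
opening: 0.696
```

Emit:
{"api": "step_arm", "payload": {
  "increments": [
    {"x": 0, "y": -0.2, "z": 0, "wx": 0, "wy": 0, "wz": 0},
    {"x": 0, "y": -0.5, "z": 0, "wx": 0, "wy": 0, "wz": 0},
    {"x": 0, "y": -1.0, "z": 0, "wx": 0, "wy": 0, "wz": 0},
    {"x": 0, "y": -1.0, "z": 0, "wx": 0, "wy": 0, "wz": 0},
    {"x": 0, "y": -1.0, "z": 0, "wx": 0, "wy": 0, "wz": 0}
  ]
}}

```text
time: 11.47
tcp_pos: [0.6685, 0.0213, 0.118]
eef_rot: [-0.525, 0.469, -0.473, 0.53]
ft_force: [-0.0, 0.3, -0.6]
opening: 0.699
```

```bash
python3 -c "
from h import *
plan((.4182,-.3522,.1),.111)"
```

```text
tcp [0.6685 0.0213 0.118 ] jaw 0.112 shift x,y,z [ 3.43  0.15 -2.91] wy 0.0 tilt down [ 0.01   0.001 -1.   ] t 11.47 q6 -0.2
 level: wx -0.019 wz 0.0
 after turn: shift [ 3.43  0.15 -2.9 ]
```

Emit:
{"api": "step_arm", "payload": {
  "increments": [
    {"x": 0.85, "y": 0, "z": -0.72, "wx": -0.019, "wy": 0, "wz": 0},
    {"x": 0.85, "y": 0, "z": -0.72, "wx": -0.019, "wy": 0, "wz": 0},
    {"x": 0.85, "y": 0, "z": -0.72, "wx": -0.019, "wy": 0, "wz": 0}
  ]
}}

```text
time: 11.72
tcp_pos: [0.604, -0.073, 0.116]
eef_rot: [0.528, -0.472, 0.47, -0.526]
ft_force: [0.7, -0.5, -0.1]
opening: 0.699
```

Emit:
{"api": "step_arm", "payload": {
  "increments": [
    {"x": 0.85, "y": 0, "z": -0.72, "wx": 0, "wy": 0, "wz": 0},
    {"x": 0.85, "y": 0, "z": -0.72, "wx": 0, "wy": 0, "wz": 0},
    {"x": 0.85, "y": 0, "z": -0.72, "wx": 0, "wy": 0, "wz": 0}
  ]
}}

```text
time: 11.97
tcp_pos: [0.5395, -0.1673, 0.115]
eef_rot: [0.529, -0.473, 0.47, -0.526]
ft_force: [-0.0, 0.2, -0.4]
opening: 0.7
```

Emit:
{"api": "step_arm", "payload": {
  "increments": [
    {"x": 0.85, "y": 0, "z": -0.72, "wx": 0, "wy": 0, "wz": 0},
    {"x": 0.85, "y": 0, "z": -0.72, "wx": 0, "wy": 0, "wz": 0},
    {"x": 0.85, "y": 0, "z": -0.72, "wx": 0, "wy": 0, "wz": 0}
  ]
}}

```text
time: 12.22
tcp_pos: [0.475, -0.2616, 0.1142]
eef_rot: [0.529, -0.474, 0.469, -0.525]
ft_force: [0.8, 0.1, 0.2]
opening: 0.703
```

Emit:
{"api": "step_arm", "payload": {
  "increments": [
    {"x": 0.8, "y": 0, "z": -0.65, "wx": 0, "wy": 0, "wz": 0},
    {"x": 0.8, "y": 0, "z": -0.65, "wx": 0, "wy": 0, "wz": 0},
    {"x": 0.8, "y": 0, "z": -0.65, "wx": 0, "wy": 0, "wz": 0},
    {"x": 0.8, "y": 0, "z": -0.65, "wx": 0, "wy": 0, "wz": 0}
  ]
}}

```text
time: 12.55
tcp_pos: [0.4163, -0.3518, 0.1135]
eef_rot: [0.528, -0.475, 0.47, -0.524]
ft_force: [-0.1, 0.7, 0.4]
opening: 0.699
```

```bash
python3 chk.py battery .6656 .024 2;python3 chk.py controller .5646 .0137 2; python3 -c "
from h import *
plan((.4182,-.3522,.06),.111)"
```

```text
top battery [0.6665 0.0236 0.1182] 0.059 strip frame [ 0.101  -0.0006]
scene battery [0.6682 0.0239 0.1253] 0.051 strip frame [ 0.1028 -0.0005]
top controller [0.5642 0.0139 0.1024] 0.052 strip frame [-0.0017  0.0011]
scene controller [0.5667 0.0144 0.0989] 0.076 strip frame [0.0009 0.0013]
tcp [ 0.4194 -0.3472  0.1139] jaw 0.112 shift x,y,z [ 0.05  0.54 -0.01] wy 0.0 tilt down [-0.008  0.002 -1.   ] t 12.75 q6 -0.94
 level: wx 0.015 wz -0.005
 after turn: shift [ 0.05  0.54 -0.01]
```

Emit:
{"api": "step_arm", "payload": {
  "increments": [
    {"x": 0.05, "y": 0.3, "z": -0.01, "wx": 0.015, "wy": 0, "wz": -0.005},
    {"x": 0.05, "y": 0.54, "z": -0.01, "wx": 0.015, "wy": 0, "wz": -0.005},
    {"x": 0.05, "y": 0.54, "z": -0.01, "wx": 0.015, "wy": 0, "wz": -0.005},
    {"x": 0.05, "y": 0.54, "z": -0.01, "wx": 0.015, "wy": 0, "wz": -0.005}
  ]
}}

```text
time: 13.08
tcp_pos: [0.4187, -0.3504, 0.0591]
eef_rot: [-0.527, 0.472, -0.47, 0.528]
ft_force: [0.2, -0.4, 0.0]
opening: 0.699
```

```bash
python3 -c "
from h import *
plan((.4185,-.352,.005),.111)"
```

```text
tcp [ 0.4187 -0.3504  0.0591] jaw 0.114 shift x,y,z [ 0.02  0.54 -0.  ] wy 0.01 tilt down [-0.002  0.003 -1.   ] t 13.08 q6 -0.95
 level: wx 0.004 wz -0.006
 after turn: shift [ 0.02  0.54 -0.  ]
```

Emit:
{"api": "step_arm", "payload": {
  "increments": [
    {"x": 0.02, "y": 0.3, "z": 0, "wx": 0, "wy": 0, "wz": 0},
    {"x": 0.02, "y": 0.54, "z": 0, "wx": 0, "wy": 0, "wz": 0},
    {"x": 0.02, "y": 0.54, "z": 0, "wx": 0, "wy": 0, "wz": 0},
    {"x": 0.02, "y": 0.54, "z": 0, "wx": 0, "wy": 0, "wz": 0}
  ]
}}

```text
time: 13.42
tcp_pos: [0.4193, -0.3519, 0.0058]
eef_rot: [-0.528, 0.472, -0.469, 0.528]
ft_force: [0.1, 0.6, 1.0]
opening: 0.7
```

Emit:
{"api": "step_arm", "payload": {
  "increments": [
    {"x": 0, "y": 0, "z": 0, "wx": 0, "wy": 0, "wz": 0},
    {"x": 0, "y": 0, "z": 0, "wx": 0, "wy": 0, "wz": 0},
    {"x": 0, "y": 0, "z": 0, "wx": 0, "wy": 0, "wz": 0},
    {"x": 0, "y": 0, "z": 0, "wx": 0, "wy": 0, "wz": 0},
    {"x": 0, "y": 0, "z": 0, "wx": 0, "wy": 0, "wz": 0}
  ],
  "grip": 1
}}

```text
time: 13.83
tcp_pos: [0.4196, -0.3522, 0.0068]
eef_rot: [-0.528, 0.471, -0.47, 0.528]
ft_force: [-0.1, 1.2, 5.9]
opening: 0.409
```

Emit:
{"api": "step_arm", "payload": {
  "increments": [
    {"x": 0, "y": 0, "z": 0, "wx": 0, "wy": 0, "wz": 0},
    {"x": 0, "y": 0, "z": 0, "wx": 0, "wy": 0, "wz": 0},
    {"x": 0, "y": 0, "z": 0, "wx": 0, "wy": 0, "wz": 0},
    {"x": 0, "y": 0, "z": 0, "wx": 0, "wy": 0, "wz": 0}
  ]
}}

```text
time: 14.17
tcp_pos: [0.4196, -0.3522, 0.0068]
eef_rot: [-0.528, 0.472, -0.47, 0.528]
ft_force: [-0.3, -0.1, 1.6]
opening: 0.408
```

Emit:
{"api": "step_arm", "payload": {
  "increments": [
    {"x": 0, "y": -0.3, "z": 0, "wx": 0, "wy": 0, "wz": 0},
    {"x": 0, "y": -0.6, "z": 0, "wx": 0, "wy": 0, "wz": 0},
    {"x": 0, "y": -1.0, "z": 0, "wx": 0, "wy": 0, "wz": 0},
    {"x": 0, "y": -1.0, "z": 0, "wx": 0, "wy": 0, "wz": 0},
    {"x": 0, "y": -1.0, "z": 0, "wx": 0, "wy": 0, "wz": 0}
  ]
}}

```text
time: 14.58
tcp_pos: [0.4207, -0.3535, 0.1089]
eef_rot: [0.528, -0.47, 0.471, -0.528]
ft_force: [0.4, 0.5, -1.3]
opening: 0.41
```

```bash
python3 -c "
from h import *
plan((.667,.0237,.13),.111)"
```

```text
tcp [ 0.4207 -0.3535  0.1089] jaw 0.115 shift x,y,z [-3.47 -0.21  2.88] wy 0.01 tilt down [ 0.002 -0.002 -1.   ] t 14.58 q6 -0.95
 level: wx -0.003 wz 0.003
 after turn: shift [-3.48 -0.21  2.87]
```

Emit:
{"api": "step_arm", "payload": {
  "increments": [
    {"x": -0.87, "y": -0.3, "z": 0.72, "wx": 0, "wy": 0.01, "wz": 0},
    {"x": -0.87, "y": -0.3, "z": 0.72, "wx": 0, "wy": 0.01, "wz": 0},
    {"x": -0.87, "y": -0.3, "z": 0.72, "wx": 0, "wy": 0.01, "wz": 0}
  ]
}}

```text
time: 14.83
tcp_pos: [0.4822, -0.2568, 0.1378]
eef_rot: [-0.526, 0.473, -0.472, 0.526]
ft_force: [0.6, -0.3, -0.9]
opening: 0.408
```

Emit:
{"api": "step_arm", "payload": {
  "increments": [
    {"x": -0.87, "y": 0, "z": 0.72, "wx": 0, "wy": 0, "wz": 0},
    {"x": -0.87, "y": 0, "z": 0.72, "wx": 0, "wy": 0, "wz": 0},
    {"x": -0.87, "y": 0, "z": 0.72, "wx": 0, "wy": 0, "wz": 0}
  ]
}}

```text
time: 15.08
tcp_pos: [0.5448, -0.1595, 0.1363]
eef_rot: [-0.526, 0.473, -0.471, 0.526]
ft_force: [-0.0, -0.3, -0.3]
opening: 0.41
```

Emit:
{"api": "step_arm", "payload": {
  "increments": [
    {"x": -0.87, "y": 0, "z": 0.72, "wx": 0, "wy": 0, "wz": 0},
    {"x": -0.87, "y": 0, "z": 0.72, "wx": 0, "wy": 0, "wz": 0},
    {"x": -0.87, "y": 0, "z": 0.72, "wx": 0, "wy": 0, "wz": 0}
  ]
}}

```text
time: 15.33
tcp_pos: [0.6072, -0.0622, 0.1343]
eef_rot: [0.527, -0.474, 0.47, -0.526]
ft_force: [0.2, -0.2, -0.2]
opening: 0.404
```

Emit:
{"api": "step_arm", "payload": {
  "increments": [
    {"x": -0.75, "y": 0, "z": 0.62, "wx": 0, "wy": 0, "wz": 0},
    {"x": -0.75, "y": 0, "z": 0.62, "wx": 0, "wy": 0, "wz": 0},
    {"x": -0.75, "y": 0, "z": 0.62, "wx": 0, "wy": 0, "wz": 0},
    {"x": -0.75, "y": 0, "z": 0.62, "wx": 0, "wy": 0, "wz": 0}
  ]
}}

```text
time: 15.67
tcp_pos: [0.6611, 0.0235, 0.1314]
eef_rot: [0.528, -0.474, 0.467, -0.527]
ft_force: [-1.3, -0.0, -1.0]
opening: 0.409
```

```bash
python3 -c "
from h import *
plan((.667,.0237,.09),.111)"
```

```text
tcp [0.6611 0.0235 0.1314] jaw 0.114 shift x,y,z [0.01 0.41 0.06] wy 0.01 tilt down [-0.008  0.005 -1.   ] t 15.67 q6 -0.2
 level: wx 0.014 wz -0.011
 after turn: shift [0.01 0.41 0.06]
```

Emit:
{"api": "step_arm", "payload": {
  "increments": [
    {"x": 0.01, "y": 0.2, "z": 0.06, "wx": 0.014, "wy": 0.01, "wz": -0.011},
    {"x": 0.01, "y": 0.41, "z": 0.06, "wx": 0.014, "wy": 0.01, "wz": -0.011},
    {"x": 0.01, "y": 0.41, "z": 0.06, "wx": 0.014, "wy": 0.01, "wz": -0.011},
    {"x": 0.01, "y": 0.41, "z": 0.06, "wx": 0.014, "wy": 0.01, "wz": -0.011}
  ]
}}

```text
time: 16.0
tcp_pos: [0.6651, 0.0227, 0.0881]
eef_rot: [0.528, -0.474, 0.471, -0.525]
ft_force: [0.3, -0.7, 0.2]
opening: 0.401
```

```bash
python3 -c "
from h import *
plan((.667,.0237,.058),.111)"
```

```text
tcp [0.6651 0.0227 0.0881] jaw 0.108 shift x,y,z [-0.01  0.3   0.02] wy -0.01 tilt down [-0.006  0.    -1.   ] t 16.0 q6 -0.19
 level: wx 0.011 wz -0.002
 after turn: shift [-0.01  0.3   0.02]
```

Emit:
{"api": "step_arm", "payload": {
  "increments": [
    {"x": -0.01, "y": 0.12, "z": 0.02, "wx": 0.011, "wy": 0, "wz": 0},
    {"x": -0.01, "y": 0.22, "z": 0.02, "wx": 0.011, "wy": 0, "wz": 0},
    {"x": -0.01, "y": 0.3, "z": 0.02, "wx": 0.011, "wy": 0, "wz": 0},
    {"x": -0.01, "y": 0.3, "z": 0.02, "wx": 0.011, "wy": 0, "wz": 0},
    {"x": -0.01, "y": 0.3, "z": 0.02, "wx": 0.011, "wy": 0, "wz": 0}
  ]
}}

```text
time: 16.42
tcp_pos: [0.6666, 0.0237, 0.0581]
eef_rot: [-0.526, 0.473, -0.472, 0.526]
ft_force: [0.3, 0.3, 0.2]
opening: 0.406
```

```bash
python3 -c "
from h import *
plan((.667,.0237,.057),.111);print(state()['ft_force'])"
```

```text
tcp [0.6666 0.0237 0.0581] jaw 0.108 shift x,y,z [-0.    0.01  0.  ] wy -0.01 tilt down [-0.     0.001 -1.   ] t 16.42 q6 -0.19
 level: wx 0.001 wz -0.002
 after turn: shift [-0.    0.01  0.  ]
[0.34343488 0.30635837 0.19052893]
```

Emit:
{"api": "step_arm", "payload": {
  "increments": [
    {"x": 0, "y": 0.012, "z": 0, "wx": 0, "wy": 0, "wz": 0},
    {"x": 0, "y": 0.012, "z": 0, "wx": 0, "wy": 0, "wz": 0},
    {"x": 0, "y": 0.012, "z": 0, "wx": 0, "wy": 0, "wz": 0}
  ]
}}

```text
time: 16.67
tcp_pos: [0.6668, 0.0236, 0.0574]
eef_rot: [-0.526, 0.472, -0.472, 0.526]
ft_force: [-0.5, 0.0, -0.3]
opening: 0.407
```

Emit:
{"api": "step_arm", "payload": {
  "increments": [
    {"x": 0, "y": 0, "z": 0, "wx": 0, "wy": 0, "wz": 0},
    {"x": 0, "y": 0, "z": 0, "wx": 0, "wy": 0, "wz": 0},
    {"x": 0, "y": 0, "z": 0, "wx": 0, "wy": 0, "wz": 0},
    {"x": 0, "y": 0, "z": 0, "wx": 0, "wy": 0, "wz": 0},
    {"x": 0, "y": 0, "z": 0, "wx": 0, "wy": 0, "wz": 0}
  ],
  "grip": 0.3
}}

```text
time: 17.08
tcp_pos: [0.6668, 0.0236, 0.0575]
eef_rot: [-0.526, 0.472, -0.472, 0.527]
ft_force: [0.6, 0.1, 0.6]
opening: 0.685
```

Emit:
{"api": "step_arm", "payload": {
  "increments": [
    {"x": 0, "y": -0.2, "z": 0, "wx": 0, "wy": 0, "wz": 0},
    {"x": 0, "y": -0.5, "z": 0, "wx": 0, "wy": 0, "wz": 0},
    {"x": 0, "y": -0.8, "z": 0, "wx": 0, "wy": 0, "wz": 0},
    {"x": 0, "y": -0.8, "z": 0, "wx": 0, "wy": 0, "wz": 0},
    {"x": 0, "y": -0.8, "z": 0, "wx": 0, "wy": 0, "wz": 0}
  ]
}}

```text
time: 17.5
tcp_pos: [0.668, 0.0235, 0.1399]
eef_rot: [-0.525, 0.471, -0.474, 0.528]
ft_force: [-0.2, 0.3, -0.4]
opening: 0.696
```

```bash
python3 -c "
from h import *
plan((.609,-.3393,.12),-.14)"
```

```text
tcp [0.668  0.0235 0.1399] jaw 0.108 shift x,y,z [ 3.54  0.19 -0.98] wy 0.47 tilt down [ 0.005  0.    -1.   ] t 17.5 q6 -0.19
 level: wx -0.01 wz 0.0
 after turn: shift [ 3.67  0.2  -0.08]
```

Emit:
{"api": "step_arm", "payload": {
  "increments": [
    {"x": 0.88, "y": 0, "z": -0.24, "wx": -0.01, "wy": 0.47, "wz": 0},
    {"x": 0.88, "y": 0, "z": -0.24, "wx": -0.01, "wy": 0.47, "wz": 0},
    {"x": 0.88, "y": 0, "z": -0.24, "wx": -0.01, "wy": 0.47, "wz": 0},
    {"x": 0.88, "y": 0, "z": -0.24, "wx": -0.01, "wy": 0.47, "wz": 0}
  ]
}}

```text
time: 17.83
tcp_pos: [0.6526, -0.0695, 0.1385]
eef_rot: [-0.464, 0.535, -0.533, 0.463]
ft_force: [-0.3, 0.5, -0.6]
opening: 0.696
```

Emit:
{"api": "step_arm", "payload": {
  "increments": [
    {"x": 0.92, "y": 0, "z": -0.02, "wx": 0, "wy": 0, "wz": 0},
    {"x": 0.92, "y": 0, "z": -0.02, "wx": 0, "wy": 0, "wz": 0},
    {"x": 0.92, "y": 0, "z": -0.02, "wx": 0, "wy": 0, "wz": 0}
  ]
}}

```text
time: 18.08
tcp_pos: [0.6367, -0.1638, 0.1373]
eef_rot: [-0.465, 0.535, -0.533, 0.462]
ft_force: [0.9, 0.5, -0.5]
opening: 0.702
```

Emit:
{"api": "step_arm", "payload": {
  "increments": [
    {"x": 0.92, "y": 0, "z": -0.02, "wx": 0, "wy": 0, "wz": 0},
    {"x": 0.92, "y": 0, "z": -0.02, "wx": 0, "wy": 0, "wz": 0},
    {"x": 0.92, "y": 0, "z": -0.02, "wx": 0, "wy": 0, "wz": 0}
  ]
}}

```text
time: 18.33
tcp_pos: [0.6206, -0.2585, 0.1364]
eef_rot: [-0.465, 0.535, -0.534, 0.461]
ft_force: [-0.4, -0.5, -0.9]
opening: 0.703
```

Emit:
{"api": "step_arm", "payload": {
  "increments": [
    {"x": 0.85, "y": 0, "z": -0.02, "wx": 0, "wy": 0, "wz": 0},
    {"x": 0.85, "y": 0, "z": -0.02, "wx": 0, "wy": 0, "wz": 0},
    {"x": 0.85, "y": 0, "z": -0.02, "wx": 0, "wy": 0, "wz": 0},
    {"x": 0.85, "y": 0, "z": -0.02, "wx": 0, "wy": 0, "wz": 0}
  ]
}}

```text
time: 18.67
tcp_pos: [0.6058, -0.3439, 0.1352]
eef_rot: [-0.464, 0.536, -0.534, 0.46]
ft_force: [-0.0, 0.7, 0.1]
opening: 0.702
```

```bash
python3 -c "
from h import *
for c in('top','scene'):
    im=read_camera(c);P=camera_params(c);cv2.imwrite(f'pics/{c}3.png',im[:,:,::-1])
    d=spot_point(c,'lamp_mid');print([(np.round(ground(x['position'],P,.072),4),x['p']) for x in d])
t=cv2.imread('pics/top3.png')[150:290,220:420];s=cv2.imread('pics/scene3.png')[200:340,250:450]
cv2.imwrite('pics/c3.png',cv2.resize(np.vstack([t,s]),None,fx=2,fy=2,interpolation=2))
plan((.609,-.3393,.06),-.14)"
```

```text
[(array([0.6647, 0.0243, 0.072 ]), 0.56)]
[(array([0.671 , 0.0173, 0.072 ]), 0.8)]
tcp [ 0.6072 -0.34    0.1363] jaw -0.141 shift x,y,z [-0.01  0.76  0.02] wy -0.0 tilt down [-0.006 -0.    -1.   ] t 18.87 q6 -0.48
 level: wx 0.011 wz 0.002
 after turn: shift [-0.01  0.76  0.02]
```

View pics/c3.png

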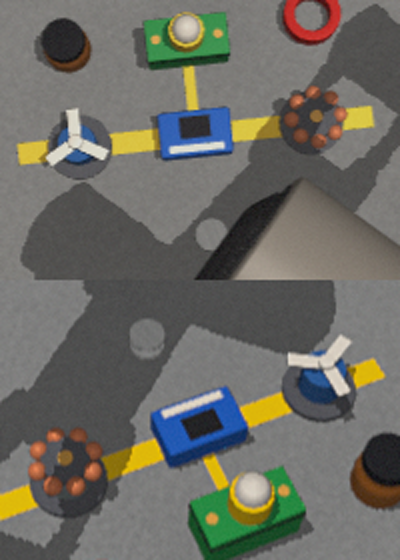

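The crops show the blue controller centred on the tape (top-crop pixel (195,133)). The green battery is behind it, with the lamp upright at the middle of its top (187,32). Next is the meter.

Emit:
{"api": "step_arm", "payload": {
  "increments": [
    {"x": -0.01, "y": 0.4, "z": 0.02, "wx": 0.011, "wy": 0, "wz": 0},
    {"x": -0.01, "y": 0.76, "z": 0.02, "wx": 0.011, "wy": 0, "wz": 0},
    {"x": -0.01, "y": 0.76, "z": 0.02, "wx": 0.011, "wy": 0, "wz": 0},
    {"x": -0.01, "y": 0.76, "z": 0.02, "wx": 0.011, "wy": 0, "wz": 0}
  ]
}}

```text
time: 19.2
tcp_pos: [0.6083, -0.3369, 0.0587]
eef_rot: [-0.465, 0.535, -0.532, 0.463]
ft_force: [0.6, -1.1, 1.6]
opening: 0.697
```

```bash
python3 -c "
from h import *
plan((.609,-.3393,.005),-.14)"
```

```text
tcp [ 0.6083 -0.3369  0.0587] jaw -0.139 shift x,y,z [0.02 0.54 0.01] wy 0.0 tilt down [-0.004  0.002 -1.   ] t 19.2 q6 -0.48
 level: wx 0.008 wz -0.002
 after turn: shift [0.02 0.54 0.01]
```

Emit:
{"api": "step_arm", "payload": {
  "increments": [
    {"x": 0.02, "y": 0.3, "z": 0.01, "wx": 0.008, "wy": 0, "wz": 0},
    {"x": 0.02, "y": 0.54, "z": 0.01, "wx": 0.008, "wy": 0, "wz": 0},
    {"x": 0.02, "y": 0.54, "z": 0.01, "wx": 0.008, "wy": 0, "wz": 0},
    {"x": 0.02, "y": 0.54, "z": 0.01, "wx": 0.008, "wy": 0, "wz": 0}
  ]
}}

```text
time: 19.53
tcp_pos: [0.6096, -0.3388, 0.0063]
eef_rot: [-0.464, 0.533, -0.533, 0.465]
ft_force: [0.3, -1.3, -0.2]
opening: 0.699
```

Emit:
{"api": "step_arm", "payload": {
  "increments": [
    {"x": 0, "y": 0, "z": 0, "wx": 0, "wy": 0, "wz": 0},
    {"x": 0, "y": 0, "z": 0, "wx": 0, "wy": 0, "wz": 0},
    {"x": 0, "y": 0, "z": 0, "wx": 0, "wy": 0, "wz": 0},
    {"x": 0, "y": 0, "z": 0, "wx": 0, "wy": 0, "wz": 0},
    {"x": 0, "y": 0, "z": 0, "wx": 0, "wy": 0, "wz": 0}
  ],
  "grip": 1
}}

```text
time: 19.95
tcp_pos: [0.611, -0.3396, 0.0095]
eef_rot: [0.463, -0.532, 0.535, -0.465]
ft_force: [-0.1, 0.5, 6.1]
opening: 0.567
```

Emit:
{"api": "step_arm", "payload": {
  "increments": [
    {"x": 0, "y": 0, "z": 0, "wx": 0, "wy": 0, "wz": 0},
    {"x": 0, "y": 0, "z": 0, "wx": 0, "wy": 0, "wz": 0},
    {"x": 0, "y": 0, "z": 0, "wx": 0, "wy": 0, "wz": 0}
  ]
}}

```text
time: 20.2
tcp_pos: [0.6112, -0.3397, 0.0101]
eef_rot: [0.463, -0.532, 0.535, -0.465]
ft_force: [0.6, -0.9, -2.2]
opening: 0.567
```

Emit:
{"api": "step_arm", "payload": {
  "increments": [
    {"x": 0, "y": -0.4, "z": 0, "wx": 0, "wy": 0, "wz": 0},
    {"x": 0, "y": -0.8, "z": 0, "wx": 0, "wy": 0, "wz": 0},
    {"x": 0, "y": -1.0, "z": 0, "wx": 0, "wy": 0, "wz": 0},
    {"x": 0, "y": -1.0, "z": 0, "wx": 0, "wy": 0, "wz": 0}
  ]
}}

```text
time: 20.53
tcp_pos: [0.6132, -0.3413, 0.1166]
eef_rot: [0.463, -0.528, 0.539, -0.466]
ft_force: [-0.1, -0.2, -0.8]
opening: 0.564
```

```bash
python3 -c "
from h import *
plan((.44,-.2,.12),0.111);plan((.4525,.1312,.12),.111)"
```

```text
tcp [ 0.6132 -0.3413  0.1166] jaw -0.138 shift x,y,z [-1.16 -0.07 -1.91] wy -0.48 tilt down [ 0.014 -0.009 -1.   ] t 20.53 q6 -0.48
 level: wx -0.029 wz 0.012
 after turn: shift [-1.6  -0.07 -1.56]
tcp [ 0.6132 -0.3413  0.1166] jaw -0.138 shift x,y,z [-4.46 -0.1  -2.24] wy -0.48 tilt down [ 0.014 -0.009 -1.   ] t 20.53 q6 -0.48
 level: wx -0.029 wz 0.012
 after turn: shift [-4.87 -0.08 -1.07]
```

Emit:
{"api": "step_arm", "payload": {
  "increments": [
    {"x": -0.89, "y": -0.05, "z": -0.45, "wx": -0.029, "wy": -0.48, "wz": 0.012},
    {"x": -0.89, "y": -0.05, "z": -0.45, "wx": -0.029, "wy": -0.48, "wz": 0.012},
    {"x": -0.89, "y": -0.05, "z": -0.45, "wx": -0.029, "wy": -0.48, "wz": 0.012},
    {"x": -0.89, "y": -0.05, "z": -0.45, "wx": -0.029, "wy": -0.48, "wz": 0.012}
  ]
}}

```text
time: 20.87
tcp_pos: [0.5795, -0.2428, 0.1197]
eef_rot: [0.529, -0.471, 0.469, -0.527]
ft_force: [0.4, -0.7, -2.1]
opening: 0.562
```

Emit:
{"api": "step_arm", "payload": {
  "increments": [
    {"x": -0.97, "y": 0, "z": -0.21, "wx": 0, "wy": 0, "wz": 0},
    {"x": -0.97, "y": 0, "z": -0.21, "wx": 0, "wy": 0, "wz": 0},
    {"x": -0.97, "y": 0, "z": -0.21, "wx": 0, "wy": 0, "wz": 0}
  ]
}}

```text
time: 21.12
tcp_pos: [0.5452, -0.1457, 0.1184]
eef_rot: [0.529, -0.473, 0.467, -0.527]
ft_force: [0.9, 0.4, -2.0]
opening: 0.564
```

Emit:
{"api": "step_arm", "payload": {
  "increments": [
    {"x": -0.97, "y": 0, "z": -0.21, "wx": 0, "wy": 0, "wz": 0},
    {"x": -0.97, "y": 0, "z": -0.21, "wx": 0, "wy": 0, "wz": 0},
    {"x": -0.97, "y": 0, "z": -0.21, "wx": 0, "wy": 0, "wz": 0}
  ]
}}

```text
time: 21.37
tcp_pos: [0.5107, -0.0487, 0.1178]
eef_rot: [0.53, -0.474, 0.466, -0.527]
ft_force: [-0.1, 1.9, -1.3]
opening: 0.567
```

Emit:
{"api": "step_arm", "payload": {
  "increments": [
    {"x": -0.97, "y": 0, "z": -0.21, "wx": 0, "wy": 0, "wz": 0},
    {"x": -0.97, "y": 0, "z": -0.21, "wx": 0, "wy": 0, "wz": 0},
    {"x": -0.97, "y": 0, "z": -0.21, "wx": 0, "wy": 0, "wz": 0}
  ]
}}

```text
time: 21.62
tcp_pos: [0.4764, 0.048, 0.1176]
eef_rot: [0.53, -0.475, 0.465, -0.527]
ft_force: [-0.4, 0.0, -1.7]
opening: 0.568
```

```bash
python3 -c "
from h import *
plan((.4525,.1312,.11),.111);print(state()['opening'])"
```

```text
tcp [0.4764 0.048  0.1176] jaw 0.117 shift x,y,z [-0.85  0.08 -0.14] wy 0.01 tilt down [-0.014  0.006 -1.   ] t 21.62 q6 -0.18
 level: wx 0.026 wz -0.014
 after turn: shift [-0.85  0.08 -0.14]
0.5680058139264093
```

Emit:
{"api": "step_arm", "payload": {
  "increments": [
    {"x": -0.83, "y": 0.08, "z": -0.14, "wx": 0.026, "wy": 0, "wz": -0.014},
    {"x": -0.83, "y": 0.08, "z": -0.14, "wx": 0.026, "wy": 0, "wz": -0.014},
    {"x": -0.83, "y": 0.08, "z": -0.14, "wx": 0.026, "wy": 0, "wz": -0.014},
    {"x": -0.83, "y": 0.08, "z": -0.14, "wx": 0.026, "wy": 0, "wz": -0.014},
    {"x": -0.83, "y": 0.08, "z": -0.14, "wx": 0.026, "wy": 0, "wz": -0.014}
  ]
}}

```text
time: 22.03
tcp_pos: [0.4531, 0.1285, 0.11]
eef_rot: [0.529, -0.47, 0.47, -0.528]
ft_force: [0.1, -0.8, -1.4]
opening: 0.565
```

```bash
python3 -c "
from h import *
plan((.4525,.1312,.045),.111);print(state()['opening'])"
```

```text
tcp [0.4531 0.1285 0.11  ] jaw 0.118 shift x,y,z [-0.03  0.65 -0.  ] wy 0.01 tilt down [ 0. -0. -1.] t 22.03 q6 -0.0
 level: wx -0.0 wz 0.001
 after turn: shift [-0.03  0.65 -0.  ]
0.5649063103168483
```

Emit:
{"api": "step_arm", "payload": {
  "increments": [
    {"x": -0.03, "y": 0.3, "z": 0, "wx": 0, "wy": 0.01, "wz": 0},
    {"x": -0.03, "y": 0.65, "z": 0, "wx": 0, "wy": 0.01, "wz": 0},
    {"x": -0.03, "y": 0.65, "z": 0, "wx": 0, "wy": 0.01, "wz": 0},
    {"x": -0.03, "y": 0.65, "z": 0, "wx": 0, "wy": 0.01, "wz": 0}
  ]
}}

```text
time: 22.37
tcp_pos: [0.4522, 0.1299, 0.044]
eef_rot: [0.528, -0.472, 0.471, -0.526]
ft_force: [0.7, 0.4, -1.0]
opening: 0.563
```

```bash
python3 -c "
from h import *
plan((.4525,.1312,.010),.111);print(state()['opening'])"
```

```text
tcp [0.4522 0.1299 0.044 ] jaw 0.11 shift x,y,z [-0.01  0.34  0.01] wy -0.0 tilt down [-0.004 -0.001 -1.   ] t 22.37 q6 0.01
 level: wx 0.008 wz 0.001
 after turn: shift [-0.01  0.34  0.01]
0.5629638475746656
```

Emit:
{"api": "step_arm", "payload": {
  "increments": [
    {"x": -0.01, "y": 0.15, "z": 0.01, "wx": 0.008, "wy": 0, "wz": 0},
    {"x": -0.01, "y": 0.28, "z": 0.01, "wx": 0.008, "wy": 0, "wz": 0},
    {"x": -0.01, "y": 0.34, "z": 0.01, "wx": 0.008, "wy": 0, "wz": 0},
    {"x": -0.01, "y": 0.34, "z": 0.01, "wx": 0.008, "wy": 0, "wz": 0},
    {"x": -0.01, "y": 0.34, "z": 0.01, "wx": 0.008, "wy": 0, "wz": 0}
  ]
}}

```text
time: 22.78
tcp_pos: [0.4539, 0.1306, 0.0112]
eef_rot: [-0.526, 0.471, -0.472, 0.527]
ft_force: [-0.7, 0.6, -1.0]
opening: 0.563
```

Emit:
{"api": "step_arm", "payload": {
  "increments": [
    {"x": 0, "y": 0, "z": 0, "wx": 0, "wy": 0, "wz": 0},
    {"x": 0, "y": 0, "z": 0, "wx": 0, "wy": 0, "wz": 0},
    {"x": 0, "y": 0, "z": 0, "wx": 0, "wy": 0, "wz": 0},
    {"x": 0, "y": 0, "z": 0, "wx": 0, "wy": 0, "wz": 0},
    {"x": 0, "y": 0, "z": 0, "wx": 0, "wy": 0, "wz": 0}
  ],
  "grip": 0.26
}}

```text
time: 23.2
tcp_pos: [0.4541, 0.1307, 0.0115]
eef_rot: [-0.526, 0.471, -0.472, 0.527]
ft_force: [-0.1, 0.2, -0.7]
opening: 0.737
```

Emit:
{"api": "step_arm", "payload": {
  "increments": [
    {"x": 0, "y": -0.2, "z": 0, "wx": 0, "wy": 0, "wz": 0},
    {"x": 0, "y": -0.5, "z": 0, "wx": 0, "wy": 0, "wz": 0},
    {"x": 0, "y": -1.0, "z": 0, "wx": 0, "wy": 0, "wz": 0},
    {"x": 0, "y": -1.0, "z": 0, "wx": 0, "wy": 0, "wz": 0},
    {"x": 0, "y": -1.0, "z": 0, "wx": 0, "wy": 0, "wz": 0}
  ]
}}

```text
time: 23.62
tcp_pos: [0.4559, 0.1311, 0.1144]
eef_rot: [-0.525, 0.469, -0.474, 0.529]
ft_force: [-0.0, -0.5, 0.2]
opening: 0.739
```

Emit:
{"api": "step_arm", "payload": {
  "increments": [
    {"x": -0.9, "y": -0.5, "z": -0.3, "wx": 0, "wy": 0, "wz": 0},
    {"x": -0.9, "y": -0.5, "z": -0.3, "wx": 0, "wy": 0, "wz": 0},
    {"x": -0.9, "y": -0.5, "z": -0.3, "wx": 0, "wy": 0, "wz": 0}
  ]
}}

```text
time: 23.87
tcp_pos: [0.4143, 0.2189, 0.1642]
eef_rot: [-0.525, 0.47, -0.474, 0.529]
ft_force: [0.8, 0.4, 0.2]
opening: 0.744
```

Emit:
{"api": "step_arm", "payload": {
  "increments": [
    {"x": -0.9, "y": -0.2, "z": -0.3, "wx": 0, "wy": 0, "wz": 0},
    {"x": -0.9, "y": -0.2, "z": -0.3, "wx": 0, "wy": 0, "wz": 0},
    {"x": -0.9, "y": -0.2, "z": -0.3, "wx": 0, "wy": 0, "wz": 0},
    {"x": -0.9, "y": -0.2, "z": -0.3, "wx": 0, "wy": 0, "wz": 0}
  ]
}}

```text
time: 24.2
tcp_pos: [0.3726, 0.3077, 0.1832]
eef_rot: [-0.526, 0.469, -0.472, 0.53]
ft_force: [0.4, 0.2, 0.1]
opening: 0.738
```

```bash
python3 chk.py meter .4525 .1312 4; python3 chk.py battery .667 .0237 4; python3 chk.py controller .565 .0137 4; python3 -c "
from h import *
P=camera_params('top')
for n,z in(('lamp_mid',.072),('jar_mid',.03),('tape_roll_mid',.012),('pulley_mid',.011)):print(n,[(np.round(ground(x['position'],P,z),3),round(x['p'],2)) for x in spot_point('top',n)])
t=cv2.imread('pics/top4.png')[120:320,200:440];s=cv2.imread('pics/scene4.png')[170:370,240:480]
cv2.imwrite('pics/c4.png',cv2.resize(np.hstack([t,s]),None,fx=1.66,fy=1.66,interpolation=2));print(state()['time'])"
```

```text
top meter [0.4545 0.1305 0.0997] 0.037 strip frame [-0.0978  0.1291]
scene meter [0.4564 0.1314 0.1365] 0.074 strip frame [-0.0958  0.1298]
top battery [0.667  0.0237 0.1107] 0.063 strip frame [ 0.1016 -0.0005]
scene battery [0.6684 0.0236 0.1306] 0.049 strip frame [ 0.103  -0.0008]
top controller [0.5644 0.0143 0.1167] 0.051 strip frame [-0.0014  0.0014]
scene controller [0.5666 0.0142 0.102 ] 0.073 strip frame [0.0007 0.0012]
lamp_mid [(array([0.662, 0.029, 0.072]), 0.72)]
jar_mid [(array([0.664, 0.153, 0.03 ]), 0.67)]
tape_roll_mid [(array([ 0.699, -0.109,  0.012]), 0.97)]
pulley_mid [(array([ 0.454, -0.009,  0.011]), 0.54)]
24.7
```

View pics/c4.png

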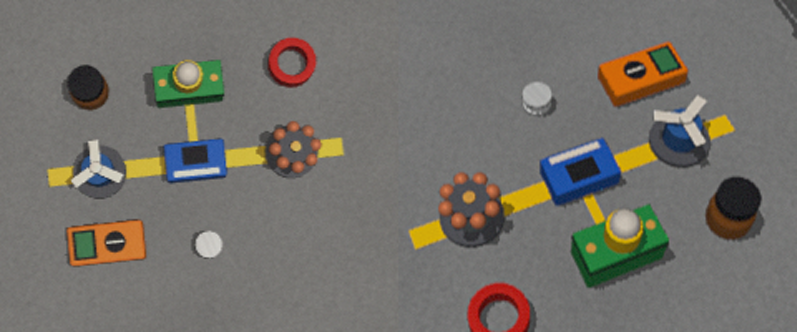

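The last picture shows everything in place: controller at (195,160), battery with the lamp at (188,80), meter in front of the wind generator at (106,243). Jar, roll and pulley look untouched.

```bash
python3 -c "
from bench import *
print(hand_in())"
```

```text
the job is handed in; nothing more can be done
None
```

I set out the controller, battery, lamp and meter in the required order, letting go of each before taking the next, and handed the job in at about 25 s of the 109 s. The hand-in reports no verdict, so what follows is from my own last camera checks.

| Thing | Measured position, tape frame | Target |
|---|---|---|
| Controller | within 2 mm of midway, angle within 0.01 rad of the tape | midway, ±15 mm |
| Battery | about 102 mm behind the controller, less than 1 mm off the stub line | 85–115 mm behind, within 25 mm of the stub line |
| Meter | 96–98 mm in front of the wind generator, within 1 mm sideways | 85–115 mm in front, ±15 mm sideways |
| Lamp | upright at the middle of the battery's top in both crops | within 12 mm of the battery's centre |

- **Bystanders:** the jar and pulley readings shifted by about 5 mm and the tape roll's by about 2 mm. That is within the detector's scatter, and nothing touched them that I saw.
- **Disagreements:** the two cameras differed by about 2 mm in x throughout. On the meter's angle they gave 0.100 and 0.137 rad, against 0.111 for the tape.
- **Lamp reading:** the point detector is rough on the lamp. Its three readings (two from the top camera, one from the scene camera) came out about 2–8 mm from the battery's centre. I relied on the release position, within 1 mm of the battery's measured centre, and on the crops.

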